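# Start a held insulation test on the electronics bench

### The arm

A 6-joint arm with a two-finger parallel gripper is mounted at the origin on the work surface. World frame = base frame: x ahead of the robot, y to its left, z up, the work surface at z = 0. Lengths are in m, angles in rad, forces in N, time in s.
With the tool pointing down it reaches from about 0.35 to 0.975 m from the base axis. Payload 17.4 kg.
Tool frame: the origin (TCP) lies at the very end of the fingers, on their centre line; the grasp point (between the pads) lies 19 mm behind it; z points along the fingers, y is the line along which they close (so a half turn about z gives the same grasp; the last joint's range is limited). The gripper opens to 85 mm and grips with 20 to 120 N. Pads are 22 mm wide; open, the fingers measure 114 mm over their backs; the gripper's body (76 mm by 85 mm) begins 54 mm behind the grasp point. The pads swing forward as they close: fully open they stand 13 mm farther back than shut.
Start: joints at [-1.279, 0.116, 1.442, -0, 1.584, -0.038], TCP at [0.219, -0.639, 0.231] pointing down, gripper open.
Joint ranges: [-2.83, 2.83], [-0.83, 2.19], [0.07, 2.5], [-1.14, 4.28], [0.01, 3], [-2.97, 2.97]. Speed limits (rad/s): [1.89, 1.89, 2.22, 3.14, 3.14, 3.14].

### API

Orientations are given as [roll, pitch, yaw] about the fixed x, y, z axes, in that order (R = Rz(yaw) Ry(pitch) Rx(roll)).
In Python, from plant import manip, eyes gives the robot as it stands.
- The arm moves only by the tool carry_out, never from a script. Its argument "series" is a list of rows, each a list of 6 numbers: the shift along the tool's x, y, z normalised to -1 to 1, where 1 is 250 mm, then the turn, a rotation vector about the tool's x, y, z normalised to -1 to 1, where 1 is 0.12 rad. In form: [[dx, dy, dz, ax, ay, az], ...]. A call has exactly 5 rows; each row shifts and turns the commanded pose from where the row before left it, along the tool's axes as they then stand; what a row does not reach is not made up. A row lasts 1/8 s, in which the tool goes at most 62.5 mm and 10.7 degrees, less where a joint would pass 70% of its speed; a pose out of reach is approached as far as the arm can. A call with a number of a shift or a turn outside -1 to 1 is refused whole. A call with a gripper value outside its range is refused whole. "claw" is the opening, from -1 (shut) to 1 (fully open), set as the call begins (left out, the last holds). The fingers move at their own pace and stop on an object; "squeeze" is the grip in N (left out, the last holds). Time passes only in rows, so rows that do not move let the fingers close, or fill a call up. It gives the time, the measured TCP pose, the force, the opening and the grip force at its end, in the units of the state.
- manip.state(): the state, without advancing time (a new reading comes with each control period).
- eyes.read_camera(name): name is "side" or "top"; returns a dict with "color" (480x640x3 uint8, red, green, blue), "z_map" (480x640 float32, m along the optical axis (not along the pixel's ray), 0 where there is no reading), "intrinsics" (3x3 intrinsics, pixels), "k1" (the pictures are not rectified: a ray, as slopes to the right and down, at radius r is drawn at 1 + k1 r^2 times it, then the intrinsics apply), "xyz" and "orientation" of the camera in the world. Camera axes: x right, y down, z forward; pixel columns grow to the right and rows downward; lengths in m; the calibration is good to about 2 mm. A picture is of the moment at which its call begins.
- manip.hand_in(): hands the job in; it is judged then, once.
The state is a dict: "t": time; "qpos": joint angles; "qd": joint speeds; "joint_torque": joint torques, N m; "tcp_pos": TCP position; "orientation": TCP orientation; "ft_force": force on the tool from outside, world axes, zero at the start; "ft_torque": the same for the moment, N m; "grip_width": finger opening in m; "finger_force": force on a finger pad.
Only numpy, scipy, OpenCV 4.12 (cv2) and the standard library are available. Lean on these libraries where they do the work, as an engineer would, in place of code of your own. Each camera call takes 0.05 s, during which the arm holds its last target. There are 200 camera calls.

### The job

Start the insulation test of the power module that lies in the test box: push the clear safety hood down until it is fully shut, then switch the tester on by pressing the raised end of its rocker right in, then press the flat round test key fully down and keep it there; the program finishes while still holding this key down. Keep off the test key before the hood is shut and the tester is on, never press the square stop key next to it, do not lift the hood further open, and pick up nothing: the module and the loose things on the bench stay where they are.

Things in the scene. Friction and masses are not known exactly. Their poses are not given: they have to be found in the camera images.
- console: Insulation tester, grey console fixed to the bench, 220 deep (x) x 280 wide (y). Origin: centre of underside; x away from the operator, y to the operator's left. Panel rises away from him at 0.26 rad, from 50 mm height at x -110 to 93 at x +50, then flat top at 93. Left to right: rocker (y +85), fixed knob 21 across, 18 tall (y +30), stop key (y -30), test key (y -100); display above.
- rocker (a joint): Mains rocker, left on the panel, grey, 40 mm long (y) x 26 wide, rocks left-right about its middle. 0 = off (as at the start): its left (+y) half stands up, end 6 mm above the right half, which is parallel to the panel, 4 mm above it. 0.30 rad = on: left half pressed in, parallel to the panel, 4 mm above it. On is above 0.25. Stays where left; about 4 N at its end. Frame round it 2 mm high.
- rocker_raised (a point): Point on the top face of the rocker's left half (the raised one, to be pressed), 16 mm from its middle and 4 mm from its left end. Moves with the rocker, down by about 5 mm.
- test_key (a joint): Travel of the test key (m), square to the sloping panel: 0 = up, 0.006 = fully down; down is over 0.0045. Flat round grey key, 36 mm across, 12 mm above the panel when up, in a steel ring 44 across and 3 high; the rightmost control. Spring: 3 N to start, 6 N fully down; comes up when let go.
- test_key_top (a point): Centre of the test key's top face; its z axis is square to the panel (pointing up and towards the operator), x up the slope, y to the operator's left.
- stop_key (a joint): Travel of the stop key (m), 0 = up, 0.006 = down: square, 30 x 30 mm, 12 mm above the panel, 70 mm to the left of the test key. Not to be pressed.
- stop_key_top (a point): Centre of the stop key's top face.
- test_box: Test box, fixed to the bench: an aluminium base plate 210 mm deep (x), 250 mm wide (y), 30 mm high, under the clear hood. Origin: centre of its underside; x points away from the operator, y to the operator's left. The tester and the box stand side by side, either one on the left.
- hood (a joint): Hood angle (rad): 0 = fully shut on the base plate (below 0.03 counts), grows upwards; starts at 0.3 to 0.6. Clear plastic cover in a frame of 12 mm steel bars, 200 deep, 240 wide, 60 mm high, 0.5 kg, hinged along its lower far edge. Stiff hinge (0.75 N m) holds it at any angle; pushed down near the front it closes with a few newtons.
- hood_front (a point): Middle of the hood's upper front edge (moves with it): 200 mm before and 60 above the hinge line when shut, the top then 91 mm above the bench. The top is flat, can be pushed anywhere near this edge. A ledge 90 mm wide sticks out 14 mm from the front face, 17 mm above its lower edge.
- hood_hinge (a point): Middle of the hinge line, at the far side of the test box, 31 mm above the bench; the hinge line runs along the box's y axis.
- module: Power module under test, loose: aluminium case 70 x 110 x 32 mm with a black terminal block (top at 37 mm), lying in the nest of the test box. Origin: centre of its underside.
- bottle: Bystander: white cleaner bottle, 40 mm across, 120 mm tall, standing between tester and test box. Origin: centre of its underside.
- tape: Bystander: roll of black tape, 52 mm across, 18 mm high, lying on the flat top of the tester. Origin: centre of its underside.
- screwdriver: Bystander: screwdriver lying on the bench before the equipment.
- cutters: Bystander: side cutters with blue handles, about 140 mm long and 12 mm thick, lying on the bench before the equipment.
- spool: Bystander: solder spool, 56 mm across, 44 mm high, standing before the equipment. Origin: centre of its underside.
- multimeter: Bystander: hand multimeter 160 x 78 x 39 mm, lying on the bench at the right. Origin: centre of its underside.
- bin: Bystander: green bin of terminals, 120 x 80 x 50 mm, on the bench at the left. Origin: centre of its underside.

How it is judged:
On the way, in this order (a step that is already met when the one before it is completed fails the run):
1. the hood is fully shut (value of joint hood below 0.03 rad), for 0.2 s.
2. the rocker is pressed to on, the hood still shut (value of joint rocker above 0.25 rad and value of joint hood below 0.03 rad), for 0.2 s.
3. the round test key is pressed down by the fingers and held, hood shut and tester on (all of step 2 and value of joint test_key above 0.0045 m and contact force between the fingers and test_key above 1 N), for 0.5 s.
At the end, for the whole second after the job is handed in: Hood below 0.03 rad, rocker above 0.25 rad, test key pressed more than 4.5 mm by the fingers with over 1 N, all kept for the last second; stop key up (under 2 mm); module within 12 mm and every loose thing within 20 mm of where it was (all of step 3 and value of joint stop_key below 0.002 m and linear speed of module below 0.02 m/s and distance of each of bottle, tape, screwdriver, cutters, spool, multimeter, bin from where it was at the start of the episode below 0.02 m and distance of module from where it was at the start of the episode below 0.012 m); the arm keeps its last pose, push and grip.
It fails at once if the stop key is pressed (over 3 mm) (value of joint stop_key above 0.003 m).
It fails at once if the test key is pressed (over 3 mm) before the hood is shut and the tester on (value of joint test_key above 0.003 m and (value of joint hood above 0.06 rad or value of joint rocker below 0.2 rad)).
It fails at once if the rocker is switched on while the hood is open (value of joint rocker above 0.2 rad and value of joint hood above 0.06 rad).
It fails at once if the hood is lifted further open than it stood at the start (value of joint hood above 0.65 rad or (value of joint hood above 0.45 rad and distance of hood_front from where it was at the start of the episode above 0.036 m) or (value of joint hood above 0.52 rad and distance of hood_front from where it was at the start of the episode above 0.022 m) or (value of joint hood above 0.6 rad and distance of hood_front from where it was at the start of the episode above 0.01 m)).
It fails at once if the module (over 12 mm) or another loose thing (over 20 mm) is picked up or shifted (distance of module from where it was at the start of the episode above 0.012 m or distance of any of bottle, tape, screwdriver, cutters, spool, multimeter, bin from where it was at the start of the episode above 0.02 m).
It also fails if it takes over 51 s, if anything falls off the work surface, if the arm or the gripper's body presses on something with over 40 N, if the wrist force passes 120 N, or if a joint passes its speed limit or range.

## Working session

There is one attempt and no reset: what is moved stays moved. The work goes in short steps, Python scripts to look and compute and a tool call to move; the robot and the scene stay as the last step left them, time stands still between calls to the robot, and variables do not carry over. Pictures are saved under pics/ and viewed, at most 10 in all, crops included, and the job is handed in when it is done.

Besides the shell and the picture viewer there is one more tool, called in YAML: its name, and indented under it one key for each argument. carry_out: Moves the arm, as the interface text tells. Its arguments: {"type":"object","properties":{"series":{"type":"array"},"claw":{"type":"number"},"squeeze":{"type":"number"}},"required":["series"]}

```bash
mkdir -p pics; cat > h.py <<'E'
import numpy as np, cv2
from scipy.spatial.transform import Rotation as R
from plant import manip, eyes
def cloud(c):
    K=c["intrinsics"];v,u=np.mgrid[0:480,0:640].astype(float)
    d=np.stack([(u-K[0,2])/K[0,0],(v-K[1,2])/K[1,1]],-1)
    s=d.copy()
    for _ in range(20): s=d/(1+c["k1"]*(s**2).sum(-1,keepdims=True))
    P=np.concatenate([s,np.ones((480,640,1))],-1)*c["z_map"][...,None]
    o=np.array(c["orientation"]); M=R.from_euler('xyz',o).as_matrix() if o.size==3 else o
    return P@M.T+np.array(c["xyz"])
E
python3 - <<'E'
from h import *
for n in("top","side"):
    c=eyes.read_camera(n);cv2.imwrite(f"pics/{n}0.png",c["color"][...,::-1]);P=cloud(c)
    np.savez(f"{n}0.npz",P=P,z=c["z_map"],rgb=c["color"]);print(n,c["xyz"],c["orientation"],c["k1"],c["intrinsics"][0,0])
print(manip.state())
E
```

```text
top [ 0.23614853 -0.00211172  1.8094508 ] [-2.97794047  0.01635374 -1.56500809] 0.03740436048784802 621.4939088847568
side [0.01565958 1.04571307 0.72168928] [-2.07211657 -0.02426676 -2.66681613] -0.0647289294234012 459.5804086387093
{'t': 0.1, 'qpos': array([-1.27879861e+00,  1.16463770e-01,  1.44222960e+00, -9.94947956e-06,
        1.58398510e+00, -3.77970839e-02]), 'qd': array([-0.00055179, -0.00041018, -0.00235414, -0.00012112, -0.0024226 ,
        0.00070979]), 'joint_torque': array([ 2.99749561e-03, -7.33669567e+01, -6.33788753e+01, -3.61156106e-05,
        5.29197569e-03, -2.98049338e-05]), 'tcp_pos': array([ 0.21853812, -0.63845842,  0.2305993 ]), 'orientation': array([-3.14050724e+00, -3.10890717e-05,  3.29794659e-01]), 'ft_force': array([ 0.19833863, -0.46530077,  0.92406354]), 'ft_torque': array([ 0.03713902, -0.00775975,  0.02679591]), 'finger_force': 0.0, 'grip_width': 0.08564698124304565}
```

View pics/top0.png

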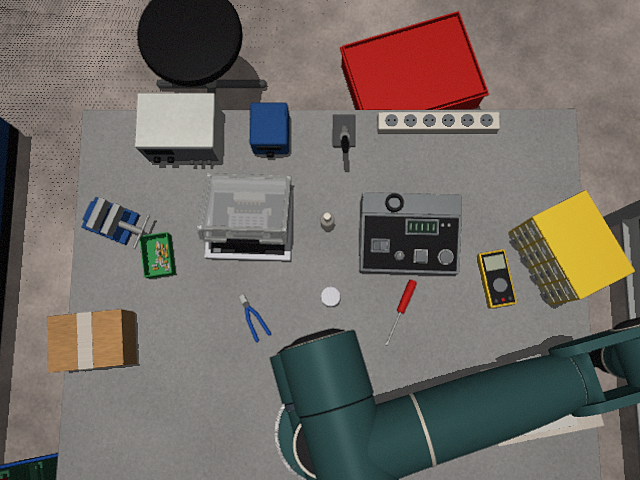

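View pics/side0.png

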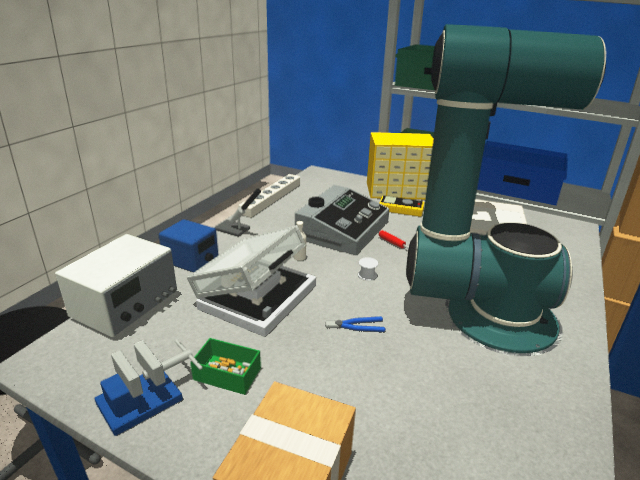

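The top view shows the box and open hood at about (247,217) and the console at (410,232). On the console are the rocker (380,245), knob (399,255), stop key (421,256), test key (446,256) and tape (394,202). The bottle is at (327,220).

```bash
python3 - <<'E'
from h import *
d=np.load("top0.npz");P=d["P"];rgb=d["rgb"]
a=cv2.resize(rgb[185:280,350:470],None,fx=4,fy=4,interpolation=3);b=cv2.resize(rgb[165:270,190:300],None,fx=4,fy=4,interpolation=3)
h=max(a.shape[0],b.shape[0]);f=lambda i:np.pad(i,((0,h-i.shape[0]),(0,0),(0,0)))
m=np.hstack([f(a),f(b)])
cv2.imwrite("pics/crop.png",cv2.resize(m,(800,int(h*800/m.shape[1])))[...,::-1])
np.set_printoptions(precision=3,suppress=True)
for n,(u,v) in dict(rock=(380,245),knob=(399,255),stop=(421,256),test=(446,256),tape=(394,202),bottle=(327,217),cFL=(361,271),cFR=(458,273),cBL=(363,195),cBR=(461,197),boxFL=(207,257),boxFR=(289,259),bench=(340,340),spool=(330,297)).items():
    print(n,P[v,u], np.median(P[v-1:v+2,u-1:u+2].reshape(-1,3),0))
q=P.reshape(-1,3);s=q[(q[:,0]>.3)&(q[:,0]<.9)&(q[:,1]>.15)&(q[:,1]<.45)&(q[:,2]>.1)]
# profile of hood along x
for x in np.arange(.4,.8,.02):
    t=s[abs(s[:,0]-x)<.01]
    if len(t)>5: print(round(x,2),len(t),np.percentile(t[:,2],[5,50,98]),t[:,1].min(),t[:,1].max())
E
```

```text
rock [ 0.521 -0.15   0.07 ] [ 0.52  -0.15   0.074]
knob [ 0.49  -0.202  0.085] [ 0.49  -0.202  0.08 ]
stop [ 0.488 -0.263  0.08 ] [ 0.488 -0.264  0.076]
test [ 0.488 -0.333  0.081] [ 0.488 -0.334  0.076]
tape [ 0.236 -0.002  1.809] [ 0.641 -0.189  0.094]
bottle [0.591 0.    0.12 ] [0.591 0.    0.121]
cFL [ 0.451 -0.098  0.03 ] [ 0.451 -0.098  0.03 ]
cFR [ 0.45  -0.382 -0.001] [ 0.447 -0.379  0.006]
cBL [ 0.66  -0.102  0.093] [ 0.662 -0.102  0.09 ]
cBR [ 0.654 -0.376  0.096] [ 0.657 -0.376  0.095]
boxFL [0.491 0.348 0.026] [0.491 0.348 0.025]
boxFR [0.484 0.109 0.039] [0.486 0.11  0.026]
bench [ 0.248 -0.025  0.66 ] [ 0.248 -0.025  0.659]
spool [ 0.375 -0.009  0.045] [ 0.375 -0.009  0.047]
0.52 398 [0.124 0.139 0.152] 0.15023235946907743 0.3523162834757071
0.54 716 [0.135 0.156 0.18 ] 0.15015255615215375 0.3516220766940119
0.56 477 [0.16  0.167 0.178] 0.15055075341989457 0.3514410606457033
0.58 483 [0.149 0.157 0.166] 0.15017376345392955 0.3510854655949298
0.6 452 [0.139 0.147 0.157] 0.15030432284971518 0.35044567397437
0.62 463 [0.129 0.137 0.146] 0.15097984262284292 0.349411786973987
0.64 440 [0.119 0.127 0.137] 0.1501464908179344 0.3483168694892145
0.66 421 [0.109 0.117 0.127] 0.15061373220765692 0.34818970368184615
0.68 397 [0.101 0.107 0.117] 0.15001515570249477 0.3462018314925437
0.7 100 [0.1   0.103 0.11 ] 0.15008098199714512 0.3467433218368202
0.78 303 [0.103 0.13  0.145] 0.32176571463703596 0.4498328154119697
```

View pics/crop.png

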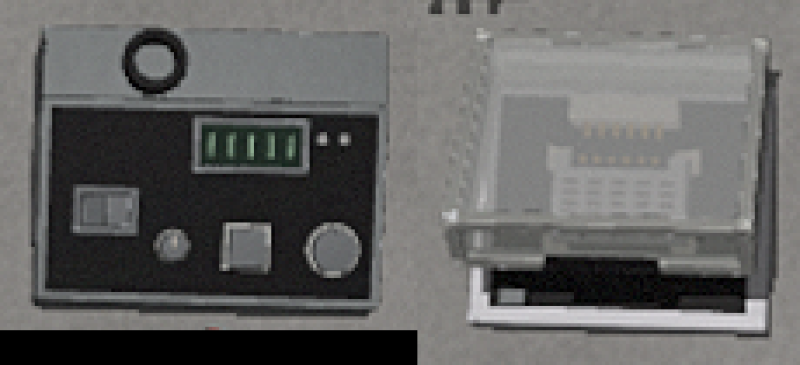

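```bash
python3 - <<'E'
from h import *
np.set_printoptions(precision=4,suppress=True)
d=np.load("top0.npz");P=d["P"]
def fit(q):
    for _ in range(15):
        A=np.c_[q[:,:2],np.ones(len(q))];c=np.linalg.lstsq(A,q[:,2],rcond=None)[0];r=q[:,2]-A@c
        q=q[abs(r)<max(2*r.std(),.002)]
    return c,r.std()
W=P[190:278,352:466].reshape(-1,3)
top=W[(W[:,2]>.085)&(W[:,0]>.6)&(W[:,2]<.11)]
print("top plane",fit(top))
rect=cv2.minAreaRect(W[(W[:,2]>.04)&(W[:,0]>.44)][:,:2].astype(np.float32)*1000);print("console rect",rect)
pan=W[(W[:,0]>.46)&(W[:,0]<.59)&(W[:,1]>-.37)&(W[:,1]<-.11)]
c,s=fit(pan);print("panel",c,s, np.arctan(np.hypot(*c[:2])),np.arctan2(c[1],c[0]))
hh=(pan[:,2]-np.c_[pan[:,:2],np.ones(len(pan))]@c)/np.sqrt(1+c[0]**2+c[1]**2)
for n,(x,y) in dict(test=(.488,-.333),stop=(.488,-.263),knob=(.49,-.202),rock=(.52,-.15)).items():
    m=(hh>(.008 if n in("test","stop") else .003))&(np.hypot(pan[:,0]-x,pan[:,1]-y)<.032)
    p=pan[m];print(n,m.sum(),(p.min(0)+p.max(0))/2,p.min(0),p.max(0),hh[m].max(),np.median(hh[m]))
    if n=="rock":
        for yy in np.arange(-.18,-.115,.005):
            k=m&(abs(pan[:,1]-yy)<.0025)
            if k.any(): print("   ",yy,np.median(hh[k]),pan[k][:,0].mean(),pan[k][:,2].mean())
# hood
H=P[160:262,190:300].reshape(-1,3)
t=H[(H[:,0]>.57)&(H[:,0]<.69)&(H[:,2]>.09)&(H[:,1]>.12)&(H[:,1]<.34)]
c,s=fit(t);print("hood plane",c,s,np.arctan(np.hypot(*c[:2])),"yaw",np.arctan2(-c[1],-c[0]))
e=H[H[:,2]>.09]; print("hood rect",cv2.minAreaRect(e[:,:2].astype(np.float32)*1000))
b=H[(H[:,2]>.02)&(H[:,2]<.04)&(H[:,0]<.51)&(H[:,0]>.44)]
print("box front",b.min(0),b.max(0),cv2.minAreaRect(b[:,:2].astype(np.float32)*1000))
E
```

```text
top plane (array([ 0.0028, -0.0005,  0.0912]), np.float64(0.003062039222885187))
console rect ((557.582763671875, -235.01710510253906), (283.6180419921875, 222.3990936279297), 88.66426086425781)
panel [ 0.2779 -0.0084 -0.0748] 0.0033387894803800547 0.27113669082069186 -0.030317572297271507
test 106 [ 0.4838 -0.3385  0.0749] [ 0.4646 -0.362   0.0659] [ 0.503  -0.3151  0.084 ] 0.0200677061947539 0.011734362051149576
stop 97 [ 0.4837 -0.2644  0.0771] [ 0.4617 -0.2924  0.066 ] [ 0.5056 -0.2364  0.0881] 0.021777476752141013 0.012040684439847857
knob 128 [ 0.4922 -0.2019  0.0752] [ 0.4648 -0.2317  0.0603] [ 0.5197 -0.1722  0.0902] 0.024793694699072236 0.0064442034485655735
rock 156 [ 0.5197 -0.148   0.0796] [ 0.4894 -0.1775  0.067 ] [ 0.5499 -0.1186  0.0921] 0.01754734828383324 0.005568572473273345
    -0.18 0.0048095587907800415 0.5306746388812907 0.07910297021220525
    -0.175 0.004203779349116937 0.5173536212832399 0.07531202829164671
    -0.16999999999999998 0.0052310491226457805 0.5190296131952515 0.07735603785201556
    -0.16499999999999998 0.004294513121564299 0.5165515064921777 0.0
[... 453 characters left out ...]
999999999995 0.005432083047558501 0.5213854549203412 0.07892074697724631
    -0.12999999999999995 0.007975590672056708 0.5195227823560531 0.07945594632638901
    -0.12499999999999994 0.004753589215954375 0.5151641375898589 0.07566198877030282
    -0.11999999999999994 0.004605891015928761 0.5251554745676137 0.076861312501324
hood plane [-0.4978  0.0131  0.4423] 0.0025280831850566557 0.4619962378767275 yaw -0.026303611005935427
hood rect ((472.00604248046875, 196.0386962890625), (548.8043823242188, 279.9698791503906), 13.006369590759277)
box front [0.4834 0.1067 0.0201] [0.51   0.3569 0.04  ] ((498.29974365234375, 231.81484985351562), (250.5032196044922, 25.708744049072266), 89.00590515136719)
```

carry_out:
  series:
    - [0,0,0,0,0,1]
    - [0,0,0,0,0,1]
    - [0,0,0,0,0,0.94]
    - [0,0,0,0,1,0]
    - [0,0,0,0,1,0]
  claw: -1
  squeeze: 60

```text
t: 0.72
tcp_pos: [0.2191, -0.6386, 0.2312]
orientation: [3.142, -0.244, -0.022]
ft_force: [0.2, 0.2, -0.1]
grip_width: 0.0001
finger_force: 0.0
```

```bash
cat >> h.py <<'E'
def to(*t):
    s=manip.state();M=R.from_euler('xyz',s["orientation"]).as_matrix()
    np.set_printoptions(precision=3,suppress=True)
    print("t",s["t"],"tcp",s["tcp_pos"],"ori",s["orientation"],"F",s["ft_force"],"w",s["grip_width"])
    for p in t: print("to",p,"units",M.T@(np.array(p)-s["tcp_pos"])/.25)
    W=R.from_euler('xyz',[np.pi,-.26,-.023]).as_matrix()
    print("turn",R.from_matrix(M.T@W).as_rotvec()/.12)
E
python3 -c "from h import *
to((.5,-.3,.23),(.551,.232,.23))"
```

```text
t 0.725 tcp [ 0.219 -0.639  0.231] ori [ 3.142 -0.244 -0.022] F [ 0.183  0.245 -0.105] w 8.645355404773264e-05
to (0.5, -0.3, 0.23) units [ 1.06  -1.379  0.268]
to (0.551, 0.232, 0.23) units [ 1.211 -3.511  0.306]
turn [-0.001  0.135  0.004]
```

carry_out:
  series:
    - [0.11,-0.14,0.028,0,0.135,0]
    - [0.11,-0.14,0.028,0,0,0]
    - [0.11,-0.14,0.028,0,0,0]
    - [0.11,-0.14,0.028,0,0,0]
    - [0.11,-0.14,0.028,0,0,0]

```text
t: 1.35
tcp_pos: [0.3651, -0.4657, 0.2315]
orientation: [-3.141, -0.256, -0.023]
ft_force: [-0.0, -0.2, -0.0]
grip_width: 0.0001
finger_force: 0.0
```

carry_out:
  series:
    - [0.11,-0.14,0.028,0,0,0]
    - [0.11,-0.14,0.028,0,0,0]
    - [0.11,-0.14,0.028,0,0,0]
    - [0.11,-0.14,0.028,0,0,0]
    - [0.05,-0.19,0.01,0,0,0]

```text
t: 1.98
tcp_pos: [0.4958, -0.2812, 0.2327]
orientation: [-3.141, -0.255, -0.023]
ft_force: [1.4, -0.4, 0.5]
grip_width: -0.0001
finger_force: 0.0
```

carry_out:
  series:
    - [0.02,-0.2,0,0,0,0]
    - [0.02,-0.2,0,0,0,0]
    - [0.02,-0.2,0,0,0,0]
    - [0.02,-0.2,0,0,0,0]
    - [0.02,-0.2,0,0,0,0]

```text
t: 2.6
tcp_pos: [0.5247, -0.0314, 0.2397]
orientation: [-3.142, -0.256, -0.023]
ft_force: [1.0, -0.8, -0.2]
grip_width: -0.0002
finger_force: 0.0
```

```bash
python3 -c "from h import *
to((.551,.232,.23))"
```

```text
t 2.6 tcp [ 0.525 -0.031  0.24 ] ori [-3.142 -0.256 -0.023] F [ 0.974 -0.822 -0.155] w -0.00018357697341214057
to (0.551, 0.232, 0.23) units [ 0.068 -1.056  0.058]
turn [ 0.     0.03  -0.001]
```

carry_out:
  series:
    - [0.014,-0.21,0,0,0,0]
    - [0.014,-0.21,0,0,0,0]
    - [0.014,-0.21,0,0,0,0]
    - [0.014,-0.21,0.0,0,0,0]
    - [0.014,-0.21,0.0,0,0,0]

```text
t: 3.22
tcp_pos: [0.5476, 0.2309, 0.244]
orientation: [3.141, -0.256, -0.023]
ft_force: [1.2, -0.1, 1.2]
grip_width: -0.0
finger_force: 0.0
```

carry_out:
  series:
    - [0,0,0.0,0,0,0]
    - [0,0,0,0,0,0]
    - [0,0,0,0,0,0]
    - [0,0,0,0,0,0]
    - [0,0,0,0,0,0]

```text
t: 3.85
tcp_pos: [0.548, 0.2284, 0.2443]
orientation: [-3.141, -0.256, -0.024]
ft_force: [0.9, -0.1, 0.6]
grip_width: -0.0004
finger_force: 0.0
```

```bash
python3 -c "from h import *
to((.552,.232,.185),(.547,.232,.15),(.53,.232,.12),(.508,.232,.091))
c=eyes.read_camera('side');cv2.imwrite('pics/s1.png',cv2.resize(c['color'][150:350,150:400],None,fx=3,fy=3)[...,::-1])"
```

```text
t 3.85 tcp [0.548 0.228 0.244] ori [-3.141 -0.256 -0.024] F [ 0.867 -0.119  0.602] w -0.00036280247640784483
to (0.552, 0.232, 0.185) units [-0.045 -0.015  0.233]
to (0.547, 0.232, 0.15) units [-0.1   -0.014  0.364]
to (0.53, 0.232, 0.12) units [-0.196 -0.012  0.463]
to (0.508, 0.232, 0.091) units [-0.31  -0.01   0.553]
turn [ 0.001  0.029 -0.007]
```

View pics/s1.png

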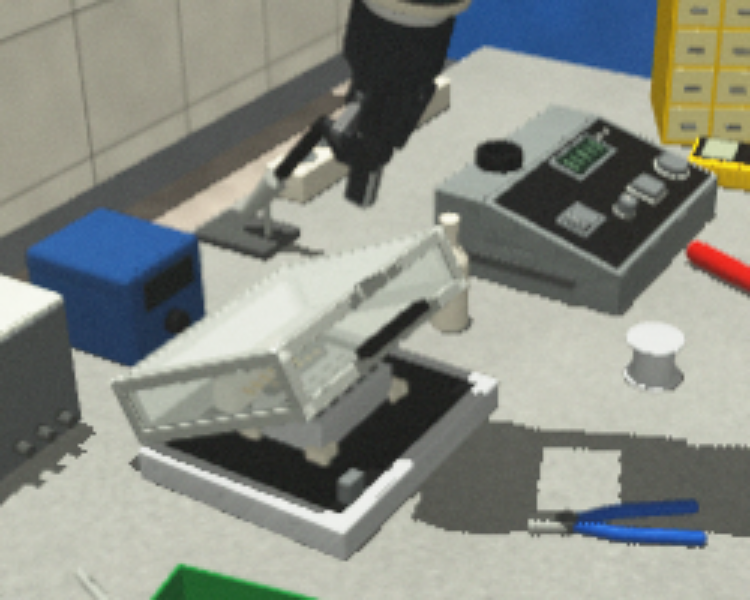

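The closed fingertips (360,190) hang above the hood's front edge, which runs from (280,355) to (440,235). The path down is clear.

carry_out:
  series:
    - [-0.015,-0.005,0.08,0,0,0]
    - [-0.015,-0.005,0.08,0,0,0]
    - [-0.015,-0.005,0.07,0,0,0]
    - [-0.01,0,0.03,0,0,0]
    - [-0.01,0,0.03,0,0,0]

```text
t: 4.53
tcp_pos: [0.5508, 0.2328, 0.1699]
orientation: [-3.141, -0.257, -0.023]
ft_force: [-0.8, -0.3, 3.7]
grip_width: 0.0002
finger_force: 1.3
```

carry_out:
  series:
    - [-0.015,0,0.025,0,0,0]
    - [-0.015,0,0.025,0,0,0]
    - [-0.02,0,0.025,0,0,0]
    - [-0.02,0,0.025,0,0,0]
    - [-0.025,0,0.025,0,0,0]

```text
t: 5.15
tcp_pos: [0.5353, 0.2331, 0.1331]
orientation: [-3.142, -0.256, -0.023]
ft_force: [0.5, -0.2, 1.7]
grip_width: 0.0
finger_force: 0.8
```

```bash
python3 -c "from h import *
to((.53,.232,.12),(.508,.232,.091))"
```

```text
t 5.15 tcp [0.535 0.233 0.133] ori [-3.142 -0.256 -0.023] F [ 0.481 -0.154  1.73 ] w 1.4944780194122904e-05
to (0.53, 0.232, 0.12) units [-0.033  0.005  0.045]
to (0.508, 0.232, 0.091) units [-0.148  0.007  0.135]
turn [ 0.     0.032 -0.   ]
```

carry_out:
  series:
    - [-0.022,0,0.026,0,0,0]
    - [-0.026,0,0.026,0,0,0]
    - [-0.028,0,0.026,0,0,0]
    - [-0.028,0,0.025,0,0,0]
    - [-0.028,0,0.025,0,0,0]

```text
t: 5.78
tcp_pos: [0.5114, 0.2336, 0.0938]
orientation: [3.142, -0.256, -0.023]
ft_force: [0.5, 0.4, 1.0]
grip_width: -0.0004
finger_force: 0.6
```

carry_out:
  series:
    - [-0.01,0,0.01,0,0,0]
    - [0,0,0.008,0,0,0]
    - [0,0,0.008,0,0,0]
    - [0,0,0,0,0,0]
    - [0,0,0,0,0,0]

```text
t: 6.4
tcp_pos: [0.5124, 0.2343, 0.092]
orientation: [-3.14, -0.261, -0.024]
ft_force: [-16.6, -6.7, 42.4]
grip_width: -0.0001
finger_force: 21.0
```

carry_out:
  series:
    - [0,0,0,0,0,0]
    - [0,0,-0.02,0,0,0]
    - [0,0,-0.08,0,0,0]
    - [0,0,-0.15,0,0,0]
    - [0,0,-0.15,0,0,0]

```text
t: 7.02
tcp_pos: [0.4848, 0.2341, 0.1856]
orientation: [3.141, -0.256, -0.023]
ft_force: [0.4, -0.5, 0.3]
grip_width: -0.0002
finger_force: 0.0
```

```bash
python3 - <<'E'
from h import *
M=R.from_euler('xyz',[np.pi,-.26,-.023]).as_matrix()
n=-M[:,2]
# model: console centre (.5576,-.235), yaw -.023
c,s=np.cos(-.023),np.sin(-.023)
def con(x,y,z): return np.array([.5576+c*x-s*y,-.235+s*x+c*y,z])
def panel(x,y,h):
    p=con(x,y,.05+(x+.11)*np.tan(.26)*1.01); return p+n*h
# infer local x of keys from world x
for nme,y,X,h in (("rock",.085,.520,5),("test",-.1,.486,12)):
    for x in np.arange(-.1,.05,.001):
        p=panel(x,y,h/1000)
        if p[0]>=X: print(nme,x,p); break
to(panel(-.037,.101,.03),panel(-.037,.101,.010))
cc=eyes.read_camera('top');P=cloud(cc)
H=P[160:262,190:300].reshape(-1,3);H=H[(H[:,2]>.06)&(H[:,0]>.46)&(H[:,0]<.73)]
for x in np.arange(.48,.72,.03):
    t=H[abs(H[:,0]-x)<.015];print(round(x,2),len(t),np.median(t[:,2]) if len(t) else 0)
cv2.imwrite('pics/t2.png',cv2.resize(cc['color'][150:290,190:480],None,fx=2.7,fy=2.7,interpolation=3)[...,::-1])
E
```

```text
rock -0.03799999999999995 [ 0.52027982 -0.149119    0.07417704]
test -0.06599999999999998 [ 0.48623351 -0.33338474  0.07341868]
t 7.025 tcp [0.485 0.234 0.186] ori [ 3.141 -0.256 -0.023] F [ 0.403 -0.512  0.336] w -0.00020405162223864458
to [ 0.515 -0.133  0.099] units [0.062 1.465 0.376]
to [ 0.52  -0.133  0.079] units [0.063 1.465 0.456]
turn [0.001 0.037 0.001]
0.48 159 0.49414770783894735
0.51 391 0.09128262235451712
0.54 664 0.09116399021094668
0.57 876 0.09114781239097092
0.6 894 0.09104881943923593
0.63 873 0.09132358862649381
0.66 889 0.09116930235008835
0.69 625 0.09180124972289505
```

View pics/t2.png

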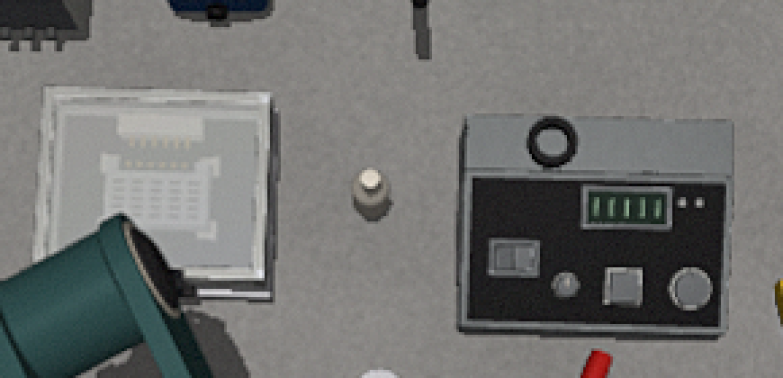

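The top view confirms the hood is shut: a flat rectangle from (40,90) to (270,280), at 91 mm everywhere. The rocker is at (513,258) and the bottle (370,185) is clear of the path.

carry_out:
  series:
    - [0.01,0.1,0,0,0.037,0]
    - [0.012,0.2,0,0,0,0]
    - [0.012,0.2,0,0,0,0]
    - [0.012,0.2,0,0,0,0]
    - [0.012,0.2,0,0,0,0]

```text
t: 7.7
tcp_pos: [0.4939, 0.0076, 0.1885]
orientation: [-3.141, -0.261, -0.022]
ft_force: [-0.5, 0.9, 0.6]
grip_width: 0.0001
finger_force: 0.0
```

carry_out:
  series:
    - [0,0.2,0,0,0,0]
    - [0,0.2,0.05,0,0,0]
    - [0,0.12,0.08,0,0,0]
    - [0,0.045,0.1,0,0,0]
    - [0,0,0.1,0,0,0]

```text
t: 8.32
tcp_pos: [0.5123, -0.1336, 0.1078]
orientation: [-3.142, -0.261, -0.024]
ft_force: [0.2, 0.7, 0.2]
grip_width: -0.0004
finger_force: 0.0
```

carry_out:
  series:
    - [0,0,0.02,0,0,0]
    - [0,0,0,0,0,0]
    - [0,0,0,0,0,0]
    - [0,0,0,0,0,0]
    - [0,0,0,0,0,0]

```text
t: 8.95
tcp_pos: [0.5139, -0.1328, 0.1038]
orientation: [3.141, -0.261, -0.023]
ft_force: [-0.1, 0.5, -0.1]
grip_width: 0.0002
finger_force: 0.0
```

```bash
python3 - <<'E'
from h import *
to([ .516,-.133,.099],[.520,-.133,.079])
c=eyes.read_camera('side');cv2.imwrite('pics/s3.png',cv2.resize(c['color'][170:270,270:410],None,fx=5,fy=5,interpolation=3)[...,::-1])
E
```

```text
t 8.95 tcp [ 0.514 -0.133  0.104] ori [ 3.141 -0.261 -0.023] F [-0.14   0.522 -0.115] w 0.00016174459992321618
to [0.516, -0.133, 0.099] units [0.003 0.001 0.021]
to [0.52, -0.133, 0.079] units [-0.002  0.     0.102]
turn [ 0.002 -0.011  0.001]
```

View pics/s3.png

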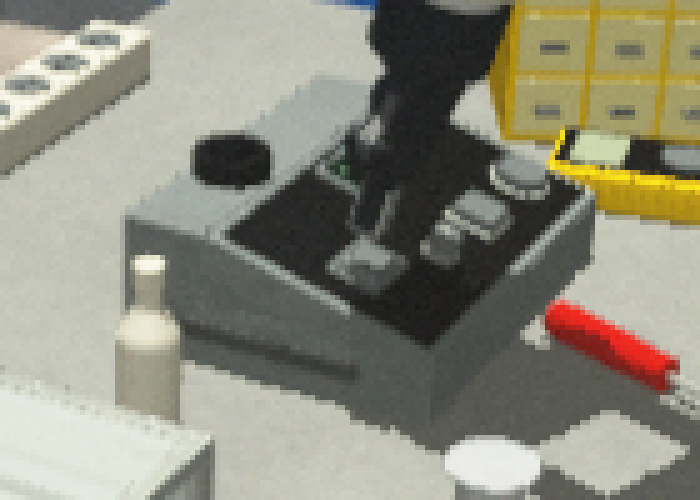

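Fingertips (370,225) are right over the rocker's left half (365,255).

carry_out:
  series:
    - [0,0,0.05,0,0,0]
    - [0,0,0.03,0,0,0]
    - [0,0,0.015,0,0,0]
    - [0,0,0.01,0,0,0]
    - [0,0,0.005,0,0,0]

```text
t: 9.62
tcp_pos: [0.521, -0.1328, 0.0769]
orientation: [-3.141, -0.261, -0.023]
ft_force: [-2.3, 3.1, 3.9]
grip_width: -0.0001
finger_force: 2.3
```

carry_out:
  series:
    - [0,0,0.005,0,0,0]
    - [0,0,0.005,0,0,0]
    - [0,0,0.005,0,0,0]
    - [0,0,0,0,0,0]
    - [0,0,0,0,0,0]

```text
t: 10.25
tcp_pos: [0.522, -0.133, 0.0738]
orientation: [3.141, -0.261, -0.023]
ft_force: [-5.6, 4.6, 12.1]
grip_width: -0.0005
finger_force: 6.2
```

carry_out:
  series:
    - [0,0,0.006,0,0,0]
    - [0,0,0.006,0,0,0]
    - [0,0,0,0,0,0]
    - [0,0,0,0,0,0]
    - [0,0,0,0,0,0]

```text
t: 10.88
tcp_pos: [0.5225, -0.1331, 0.0734]
orientation: [3.141, -0.261, -0.023]
ft_force: [-38.3, 10.9, 47.4]
grip_width: 0.0001
finger_force: 27.9
```

carry_out:
  series:
    - [0,0,-0.02,0,0,0]
    - [0,0,-0.06,0,0,0]
    - [0,0,-0.12,0,0,0]
    - [0,0,-0.15,0,0,0]
    - [-0.1,0,-0.15,0,0,0]

```text
t: 11.5
tcp_pos: [0.466, -0.1317, 0.1862]
orientation: [3.141, -0.261, -0.023]
ft_force: [0.0, 0.7, 0.5]
grip_width: 0.0001
finger_force: 0.0
```

```bash
python3 - <<'E'
from h import *
to([.486-.005,-.3334,.0734+.02],[.486,-.3334,.0734])
c=eyes.read_camera('side');t=eyes.read_camera('top')
a=cv2.resize(c['color'][190:260,300:400],(560,392),interpolation=3)
o=np.load('side0.npz')['rgb'];b=cv2.resize(o[220:250,355:400] if 0 else o[190:260,300:400],(560,392),interpolation=3)
m=np.hstack([a,b]);cv2.imwrite('pics/s4.png',cv2.resize(m,(800,280))[...,::-1])
k=[np.load('top0.npz')['rgb'],t['color']]
m=np.hstack([cv2.resize(i[232:268,365:415],(400,288),interpolation=3) for i in k]);cv2.imwrite('pics/t4.png',m[...,::-1])
E
python3 -c "
import cv2,numpy as np
cv2.imwrite('pics/c4.png',np.vstack([cv2.imread('pics/s4.png'),cv2.imread('pics/t4.png')]))"
```

```text
t 11.5 tcp [ 0.466 -0.132  0.186] ori [ 3.141 -0.261 -0.023] F [0.005 0.668 0.463] w 6.358882697170753e-05
to [0.481, -0.3334, 0.09340000000000001] units [-0.02   0.805  0.379]
to [0.486, -0.3334, 0.0734] units [-0.021  0.804  0.462]
turn [ 0.002 -0.006  0.004]
```

View pics/c4.png

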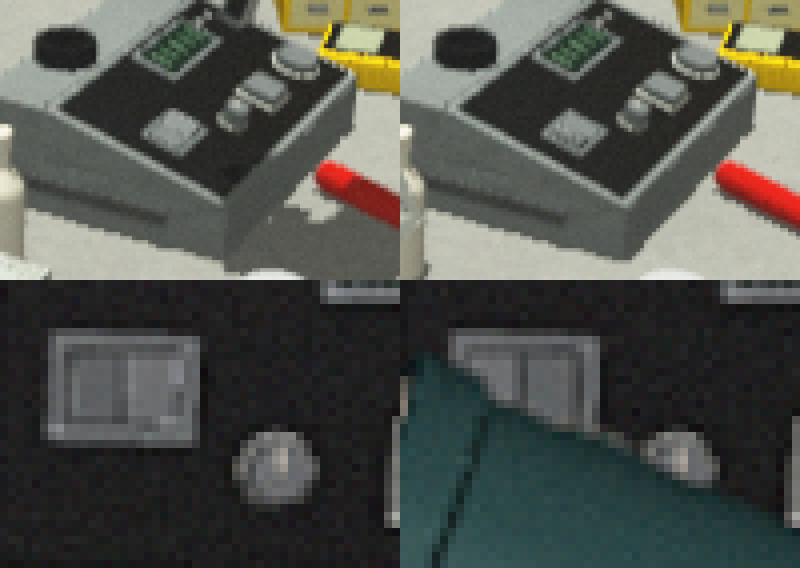

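The rocker's shading has swapped between the halves: its left half (490,370) is now light and its right half (550,390) dark. The push also ended on a hard stop about 4 mm above the panel, so the tester is on. Next is the test key.

carry_out:
  series:
    - [0,0.13,0,0,0,0]
    - [0,0.2,0,0,0,0]
    - [0,0.2,0,0,0,0]
    - [-0.01,0.2,0,0,0,0]
    - [-0.01,0.075,0.1,0,0,0]

```text
t: 12.22
tcp_pos: [0.4631, -0.336, 0.1599]
orientation: [3.14, -0.262, -0.025]
ft_force: [0.1, 0.9, 0.1]
grip_width: -0.0001
finger_force: 0.0
```

carry_out:
  series:
    - [0,0,0.13,0,0,0]
    - [0,0,0.1,0,0,0]
    - [0,0,0.03,0,0,0]
    - [0,0,0,0,0,0]
    - [0,0,0,0,0,0]

```text
t: 12.85
tcp_pos: [0.4802, -0.3336, 0.0976]
orientation: [3.141, -0.262, -0.023]
ft_force: [-0.5, 0.4, -0.4]
grip_width: 0.0001
finger_force: 0.0
```

```bash
python3 - <<'E'
from h import *
to([.487,-.3334,.0734])
c=eyes.read_camera('side')
cv2.imwrite('pics/s5.png',cv2.resize(c['color'][170:260,300:420],(720,540),interpolation=3)[...,::-1])
E
```

```text
t 12.85 tcp [ 0.48  -0.334  0.098] ori [ 3.141 -0.262 -0.023] F [-0.498  0.358 -0.442] w 0.00010606528467230555
to [0.487, -0.3334, 0.0734] units [ 0.001 -0.002  0.1  ]
turn [ 0.008 -0.015  0.002]
```

View pics/s5.png

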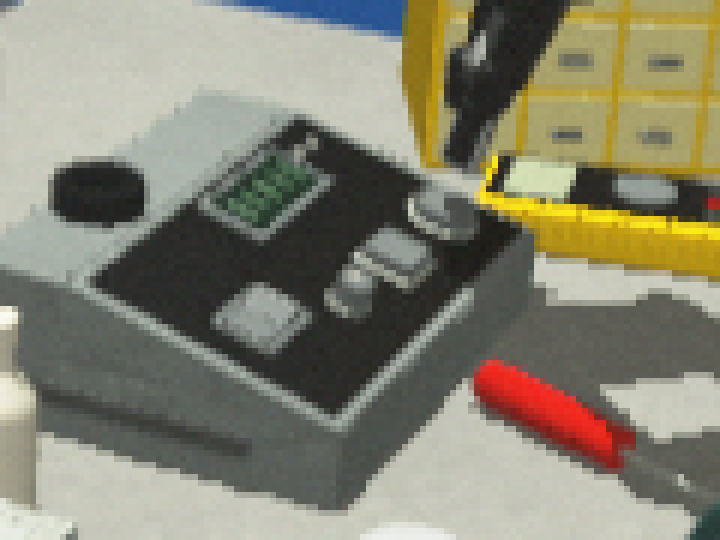

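Fingertips (460,165) are just above the round test key (443,210) and well clear of the stop key (395,250).

carry_out:
  series:
    - [0,0,0.05,0,0,0]
    - [0,0,0.035,0,0,0]
    - [0,0,0.015,0,0,0]
    - [0,0,0.01,0,0,0]
    - [0,0,0.005,0,0,0]

```text
t: 13.52
tcp_pos: [0.4872, -0.3334, 0.0685]
orientation: [-3.141, -0.26, -0.023]
ft_force: [-5.0, 1.7, 4.7]
grip_width: -0.0004
finger_force: 2.9
```

carry_out:
  series:
    - [0,0,0.004,0,0,0]
    - [0,0,0.004,0,0,0]
    - [0,0,0.003,0,0,0]
    - [0,0,0,0,0,0]
    - [0,0,0,0,0,0]

```text
t: 14.15
tcp_pos: [0.4876, -0.3336, 0.0681]
orientation: [3.141, -0.26, -0.022]
ft_force: [-26.7, 11.3, 30.9]
grip_width: -0.0002
finger_force: 18.7
```

carry_out:
  series:
    - [0,0,0,0,0,0]
    - [0,0,0,0,0,0]
    - [0,0,0,0,0,0]
    - [0,0,0,0,0,0]
    - [0,0,0,0,0,0]

```text
t: 14.78
tcp_pos: [0.4876, -0.3336, 0.0681]
orientation: [3.141, -0.26, -0.022]
ft_force: [-26.2, 12.0, 30.6]
grip_width: 0.0
finger_force: 18.7
```

```bash
python3 -c "from h import *
to([.487,-.3334,.0734]); print(manip.hand_in())"
```

```text
t 14.775 tcp [ 0.488 -0.334  0.068] ori [ 3.141 -0.26  -0.022] F [-26.194  12.048  30.647] w 4.352763727136344e-05
to [0.487, -0.3334, 0.0734] units [ 0.003 -0.001 -0.021]
turn [ 0.001 -0.     0.004]
the job is handed in; nothing more can be done
None
```

I shut the hood, pressed the rocker in to its stop and handed the job in at about 14.8 s with the test key held down at about 30 N; hand-in gave no verdict, so the result is judged only from images, positions and forces.

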